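# Unhook the dipping basket, then hold the index plunger out while the drip arm swings home

## Task

The basket has dripped off and the drip arm is to go back to its park position. Lift the wire dipping basket up and off the arm's hook, stand it upright in the open tin and let go of it. Then take the knurled plunger knob on the stand, pull it straight up as far as it goes so that the index pin is out of its notch, and keep holding it up while the return spring swings the empty arm round to its park stop: the pin must not drop into a notch on the way. Finish while still holding the knob fully up with the arm parked; leave the steel block, the bottle, the tweezers and the abrasive block where they are.

Things in the scene. Friction and masses are not known exactly. Their poses are not given: they have to be found in the camera images.
- stand: Grey stand fixed to the bench: square foot 104 mm, round column. Origin on the bench top under the column axis, z up. In its frame the plunger is at x = -48 mm, y = 0 and the latched arm points along +y. Nothing of stand or arm is above 176 mm except the plunger's 16 mm wide sleeve (to 187 mm) and knob, so the knob can be gripped from above with the fingers any way round.
- swing_arm (a joint): Turn of the arm about the column, rad: about 0 = latched (as it starts), grows clockwise seen from above to 1.57 at the park stop (along the stand's +x). With the pin in a notch of the arm's disc (one every 0.52 rad) it cannot turn; with the pin held out, a weak return spring swings it to the park stop in about 4 s. A pin let down on the way catches the next notch.
- hook_seat (a point): Middle of the top of the hook's level 6 mm rod, near the outer end of the arm, 150 mm from the column axis, 163 mm above the bench; moves with the arm. The rod runs along the arm; 16 mm farther out its end turns up to 9 mm above the rod's top. Inward it becomes the 10 mm thick arm, 2 mm higher on top.
- basket: Wire basket, 70 to 130 g, 156 mm tall, hanging from the hook with its underside 60 mm above the bench. Origin at the centre of its underside, z up its stem, y outward along the arm. Cup 46 mm across, 34 mm high, then a wire bail, the hanging eye and the grip. To unhook: lift 12 to 19 mm (about 15), then draw it outward along the arm by 40 mm or more.
- basket_eye (a point): Underside of the top bend of the basket's eye, on its axis 103 mm above its origin: it rests on the hook's rod. The eye lies in the basket's x-z plane, opens along its y, is 16 mm wide inside and 29 mm high inside (from 74 to 103 mm).
- basket_grip (a point): Point on the basket's axis 140 mm above its origin, where to grip: black round handle 12 to 14 mm across, from 106 to 156 mm above the origin. Fingertips that stay more than 115 mm above the basket's origin clear the rod and the arm, with the fingers any way round.
- tin: Open round lacquered tin, loose, 103 mm outside, about 80 mm clear inside, 49 mm high, floor 3 mm thick. Origin at the centre of its underside. It stands in one of two places between the robot and the stand (left or middle), the steel block in the other.
- plunger: Index plunger: black knurled round knob, 20 mm across, 26 mm tall, with a 23 mm lip over its top 5 mm. Origin at the centre of the knob's underside, 188 mm above the bench with the pin in, 202 mm fully up against its stop; it moves only straight up and down, the pin clears the notch after about 8 mm. Its spring pulls down with 5 N when in, 11 N when fully up; it does not stay up by itself.
- steel_block: Bystander: flat square steel bench block 89 x 89 x 23 mm, origin at the centre of its underside.
- dropper_bottle: Bystander: small white dropper bottle, 30 mm across, 86 mm tall, origin at the centre of its underside.
- cross_tweezers: Bystander: tweezers 150 x 26 x 10 mm lying flat along their own y, origin at the centre of their underside.
- gum_block: Bystander: grey abrasive block 20 x 50 x 12 mm, origin at the centre of its underside.

How it is judged (in metres and radians):
On the way, in this order (a step that is already met when the one before it is completed fails the run):
1. the basket stands upright in the tin, let go, with the arm still latched (horizontal distance between basket and tin below 0.03 m and z of basket in the frame of tin below 0.015 m and angle between basket's own z axis and vertical below 0.2 rad and angle between tin's own z axis and vertical below 0.1 rad and contact force between the fingers and basket below 0.05 N and linear speed of basket below 0.03 m/s and value of joint swing_arm below 0.1 rad and z of plunger in the frame of stand below 0.193 m), for 0.2 s.
2. the fingers hold the plunger fully up (z of plunger in the frame of stand above 0.199 m and contact force between the fingers and plunger above 2 N), for 0.2 s.
At the end, for the whole second after the job is handed in: The basket stands upright (within 0.2 rad) on the tin's floor, within 30 mm of its centre and not touched by the fingers; the fingers hold the plunger knob (over 2 N) more than 11 mm up of its 14 mm; the arm has swung past 1.45 rad to its park stop at 1.57 (all of step 2 and horizontal distance between basket and tin below 0.03 m and z of basket in the frame of tin below 0.015 m and angle between basket's own z axis and vertical below 0.2 rad and angle between tin's own z axis and vertical below 0.1 rad and contact force between the fingers and basket below 0.05 N and linear speed of basket below 0.03 m/s and value of joint swing_arm above 1.45 rad); the arm keeps its last pose, push and grip.
It fails at once if the arm leaves its latched position while the basket still hangs on it (value of joint swing_arm above 0.15 rad and z of basket in the frame of hook_seat above -0.115 m and horizontal distance between basket and hook_seat below 0.025 m).
It fails at once if the pin drops back towards the notches while the arm is on its way (value of joint swing_arm between 0.15 and 1.4 rad and z of plunger in the frame of stand below 0.193 m).
It fails at once if the steel block, the bottle, the tweezers or the abrasive block is moved (over 3 cm) (distance of any of steel_block, dropper_bottle, cross_tweezers, gum_block from where it was at the start of the episode above 0.03 m).
It also fails if it takes over 54 s, if anything falls off the work surface, if the arm or the gripper's body presses on something with over 40 N, if the wrist force passes 120 N, or if a joint passes its speed limit or range.

## Robot

A 6-joint arm with a two-finger parallel gripper is mounted at the origin on the work surface; the furniture and walls round the work are solid. World frame = base frame: x ahead of the robot, y to its left, z up, the work surface at z = 0. Lengths are in mm, angles in rad, forces in N, time in s.
With the tool pointing down it reaches from about 400 to 925 mm from the base axis. Payload 12.5 kg.
Tool frame: the origin (TCP) lies at the very end of the fingers, on their centre line; the grasp point (between the pads) lies grip_depth behind it (grip_depth is the distance from the TCP to the grasp point, in mm); z points along the fingers, y is the line along which they close (so a half turn about z gives the same grasp; the last joint's range is limited). The gripper opens to 95 mm and grips with 3 to 60 N. Pads are 20 mm wide; open, the fingers measure 119 mm over their backs; the gripper's body (75 mm by 180 mm) begins 59 mm behind the grasp point.
Start: joints at [-1.27, 0.491, 1.559, -0, 1.092, -0.106], TCP at [247.32, -574.007, 177.861] pointing down, gripper open.
Joint ranges: [-3.1, 3.1], [-0.84, 2.19], [0.05, 2.79], [-1.13, 4.28], [0.06, 2.93], [-2.69, 2.69]. Speed limits (rad/s): [2.22, 2.22, 2.79, 3.14, 3.14, 3.14].

## Interface

Orientations are given as [roll, pitch, yaw] about the fixed x, y, z axes, in that order (R = Rz(yaw) Ry(pitch) Rx(roll)).
In Python, from cell import state, read_camera, job_done, grip_depth gives the robot as it stands.
- The arm moves only by the tool drive_tool, never from a script. Its argument "targets" is a list of rows, each an object with "jaw": the opening, from 0 (shut) to 1 (fully open); "travel": the shift along the tool's x, y, z in m, a list of three; "twist": the turn about the tool's z in rad. In form: [{"jaw": jaw, "travel": [tx, ty, tz], "twist": twist}, ...]. A call has 1 to 8 rows; each row is the pose to reach, as a shift and turn from the pose commanded when the call began, along the tool's axes at that moment; what a row does not reach only later rows make up. A row lasts 1/12 s, in which the tool goes at most 41.7 mm and 7.16 degrees, less where a joint would pass 70% of its speed; a pose out of reach is approached as far as the arm can. A call with a gripper value outside its range is refused whole. The fingers move at their own pace and stop on an object; the grip force is fixed at half the most. Time passes only in rows, so rows that repeat a pose let the fingers close. It gives the time, the measured TCP pose, the force, the opening and the grip force at its end, in the units of the state.
- state(): the state, without advancing time (a new reading comes with each control period).
- read_camera(name): name is "scene" or "top"; returns a dict with "frame" (420x560x3 uint8, red, green, blue), "fx", "fy", "cx", "cy" (pixels), "R" (3x3) and "t" (3): a world point X has camera coordinates R X + t. Camera axes: x right, y down, z forward; pixel columns grow to the right and rows downward; lengths in mm; the calibration is good to about 2 mm. A picture is of the moment at which its call begins. There is no depth.
- job_done(): hands the job in; it is judged then, once.
The state is a dict: "t": time; "joints": joint angles; "qvel": joint speeds; "tau": joint torques, N m; "eef_pos": TCP position; "tcp_rot": TCP orientation; "ft_force": force on the tool from outside, world axes, zero at the start; "moment": the same for the moment, N m; "opening": opening from 0.0 (shut) to 1.0 (fully open); "grip_force": force on a finger pad.
Only numpy, scipy, OpenCV 4.12 (cv2) and the standard library are available. Lean on these libraries where they do the work, as an engineer would, in place of code of your own. Each camera call takes 0.05 s, during which the arm holds its last target. There are 200 camera calls.

## Working session

There is one attempt and no reset: what is moved stays moved. The work goes in short steps, Python scripts to look and compute and a tool call to move; the robot and the scene stay as the last step left them, time stands still between calls to the robot, and variables do not carry over. Pictures are saved under pics/ and viewed, at most 10 in all, crops included, and the job is handed in when it is done.

Besides the shell and the picture viewer there is one more tool, called after ">>>" by a JSON object that holds its "api" and its "payload". drive_tool: Moves the arm, as the interface text tells. Its arguments: {"type":"object","properties":{"targets":{"type":"array"}},"required":["targets"]}

```bash
ls; mkdir -p pics; python3 - <<'E'
from cell import *
import cv2
print(state(),grip_depth)
for n in("scene","top"):
    c=read_camera(n);cv2.imwrite(f"pics/{n}0.png",c["frame"][:,:,::-1]);print(n,[c[k] for k in("fx","fy","cx","cy","R","t")])
E
```

```text
pics
{'t': 0.0, 'joints': array([-1.26960982e+00,  4.91544762e-01,  1.55942028e+00, -1.98890722e-05,
        1.09170556e+00, -1.05612471e-01]), 'qvel': array([ 0.0001237 ,  0.00096923,  0.00084476,  0.00147006, -0.00087155,
       -0.00054679]), 'tau': array([ 1.45125647e-03, -6.12651014e+01, -2.58175439e+01,  6.92980131e-02,
        4.83199744e-02, -9.55431301e-05]), 'eef_pos': array([ 247.22246843, -573.73074602,  177.28100828]), 'tcp_rot': array([-3.14051885e+00, -9.60921568e-05,  4.06808105e-01]), 'ft_force': array([-0.1841381 ,  0.922639  ,  0.92418383]), 'moment': array([ 0.00887082,  0.03332684, -0.00412688]), 'grip_force': 0.0, 'opening': 1.0017546346514088} 18.8
scene [471.3006877355813, 471.3006877355813, 284.9559833400404, 207.231696044715, array([[-9.45483040e-01,  3.25670400e-01,  7.82555627e-04],
       [ 2.79059485e-01,  8.11396777e-01, -5.13576745e-01],
       [-1.67891707e-01, -4.85359723e-01, -8.58043306e-01]]), array([ 618.10096934,  -24.25649021, 1232.32441788])]
top [402.7240099237026, 402.7240099237026, 275.6314270838613, 211.42648083271334, array([[ 0.01444803, -0.99989474, -0.00132544],
       [-0.98729812, -0.01405623, -0.15825566],
       [ 0.15822037,  0.00359509, -0.98739728]]), array([ -73.08585414,  637.7000775 , 1019.13993383])]
```

View pics/scene0.png

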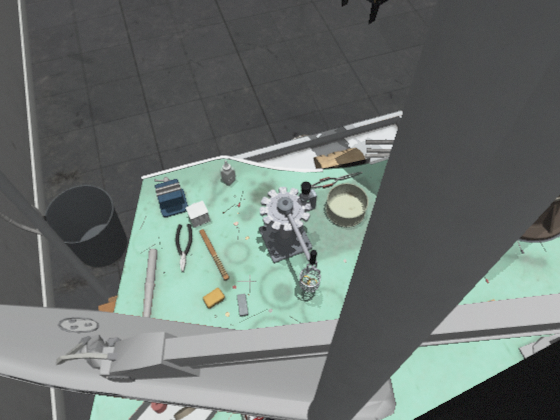

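View pics/top0.png

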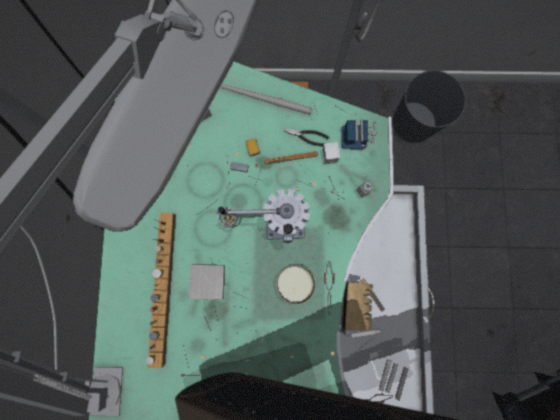

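Top view: tin in the middle (295,284), steel block left (207,281), column (287,210), knob (288,230), basket grip (222,211). A lamp hangs at upper left. Next I take enlarged crops.

```bash
python3 - <<'E'
import cv2,numpy as np
a=cv2.imread("pics/scene0.png")[165:315,240:390]; b=cv2.imread("pics/top0.png")[180:330,185:335]
f=lambda i:cv2.resize(i,None,fx=4,fy=4,interpolation=cv2.INTER_CUBIC)[:,:]
cv2.imwrite("pics/a.png",f(a));cv2.imwrite("pics/b.png",f(b))
E
```

```text
(no output)
```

View pics/a.png

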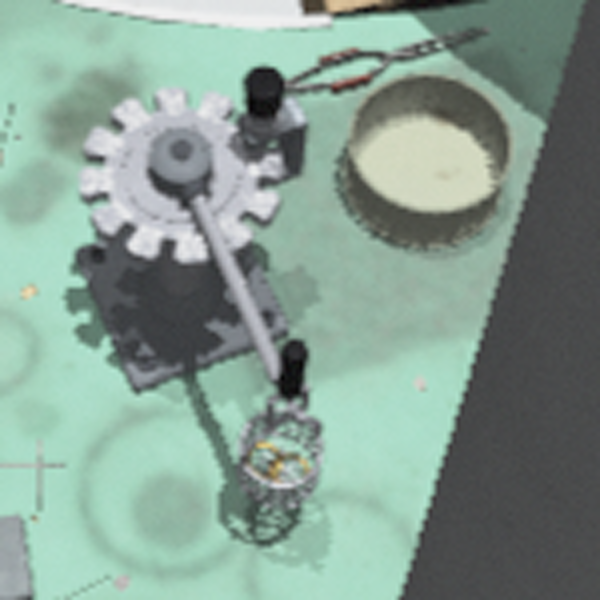

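View pics/b.png

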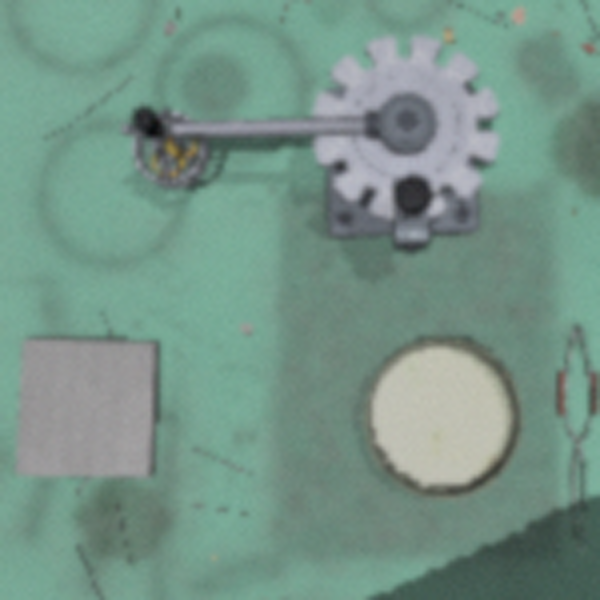

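Crop a: knob top (265,76), grip top (294,347), tin rim centre (431,145), column top (181,150). Crop b: knob top (412,194), grip top (148,121), tin (442,416), column top (408,121), tweezers at the right (577,430).

```bash
cat > h.py <<'E'
import numpy as np,cv2
from cell import *
C={n:read_camera(n) for n in("scene","top")}
def P(n):
    c=C[n];K=np.array([[c["fx"],0,c["cx"]],[0,c["fy"],c["cy"]],[0,0,1]]);return K@np.c_[c["R"],c["t"]]
def tri(s,t):
    X=cv2.triangulatePoints(P("scene"),P("top"),np.array(s,float).reshape(2,1),np.array(t,float).reshape(2,1));X=(X[:3]/X[3]).ravel()
    e=[np.round((P(n)@np.r_[X,1])[:2]/(P(n)@np.r_[X,1])[2]-p,1) for n,p in(("scene",s),("top",t))]
    return X.round(1),e
def onz(n,p,z):
    M=P(n);A=np.array([p[0]*M[2]-M[0],p[1]*M[2]-M[1]]);return np.linalg.solve(A[:,:2],-A[:,2]*z-A[:,3]).round(1)
E
python3 - <<'E'
from h import *
A=lambda x,y:(240+(x-1.5)/4,165+(y-1.5)/4)
B=lambda x,y:(185+(x-1.5)/4,180+(y-1.5)/4)
for n,a,b in(("knobtop",(265,76),(412,194)),("griptop",(294,347),(148,121)),("rim",(431,145),(442,416)),("column",(181,150),(408,121)),("basketrim",(281,465),(171,152))):print(n,*tri(A(*a),B(*b)))
print("knob214",onz("top",B(412,194),214),onz("scene",A(265,76),214))
print("grip216",onz("top",B(148,121),216),onz("scene",A(294,347),216))
print("tin: top floor",onz("top",B(441,416),3),onz("top",B(441,416),49),"scene rim",onz("scene",A(431,145),49),"sc floor",onz("scene",A(433,165),3))
print("lamp tip",*tri((390,400),(100,222)))
E
```

```text
knobtop [575.2 -92.  216.8] [array([0.1, 0. ]), array([ 0.1, -0.2])]
griptop [615.2  57.4 209.6] [array([0.1, 0. ]), array([ 0.1, -0.1])]
rim [ 449.6 -116.7   43.9] [array([-0.3, -0.1]), array([-0.2,  0.3])]
column [623.3 -90.1 170.9] [array([-0.1, -0. ]), array([-0.1,  0.1])]
basketrim [617.2  61.6  69.4] [array([-0.1, -0. ]), array([-0.1,  0.1])]
knob214 [575.2 -91.8] [574.7 -93.9]
grip216 [614.   56.6] [616.8  60. ]
tin: top floor [ 449.7 -118.5] [ 450.6 -116.4] scene rim [ 450.8 -113.6] sc floor [ 439.5 -123.7]
lamp tip [584.8 349.  172.4] [array([-1.8, -0.3]), array([-1.1,  1.4])]
```

Heights check out: knob top about 215 against 214, grip top about 213 against 216, rim about 47 against 49. The hook predicted from column and knob is (617,59), which matches the grip. Setting out: rise and turn to yaw 0, then go above the basket.

>>> {"api": "drive_tool", "payload": {"targets": [{"jaw":1,"travel":[0,0,-0.04],"twist":0.1},{"jaw":1,"travel":[0,0,-0.08],"twist":0.2},{"jaw":1,"travel":[0.03,-0.02,-0.12],"twist":0.3},{"jaw":1,"travel":[0.06,-0.045,-0.14],"twist":0.407},{"jaw":1,"travel":[0.09,-0.067,-0.14],"twist":0.407},{"jaw":1,"travel":[0.12,-0.09,-0.14],"twist":0.407},{"jaw":1,"travel":[0.15,-0.112,-0.14],"twist":0.407},{"jaw":1,"travel":[0.15,-0.112,-0.14],"twist":0.407}]}}

```text
t: 0.87
eef_pos: [343.1, -406.8, 318.8]
tcp_rot: [-3.141, -0.001, 0.004]
ft_force: [0.7, -0.0, 0.2]
opening: 0.998
grip_force: 0.0
```

>>> {"api": "drive_tool", "payload": {"targets": [{"jaw":1,"travel":[0.273,-0.465,0.02],"twist":0},{"jaw":1,"travel":[0.273,-0.465,0.02],"twist":0},{"jaw":1,"travel":[0.273,-0.465,0.02],"twist":0},{"jaw":1,"travel":[0.273,-0.465,0.02],"twist":0},{"jaw":1,"travel":[0.273,-0.465,0.02],"twist":0},{"jaw":1,"travel":[0.273,-0.465,0.02],"twist":0},{"jaw":1,"travel":[0.273,-0.465,0.02],"twist":0},{"jaw":1,"travel":[0.273,-0.465,0.02],"twist":0}]}}

```text
t: 1.53
eef_pos: [510.1, -122.7, 305.4]
tcp_rot: [3.141, -0.0, -0.0]
ft_force: [0.8, -0.2, -0.5]
opening: 0.997
grip_force: 0.0
```

>>> {"api": "drive_tool", "payload": {"targets": [{"jaw":0.6,"travel":[0.106,-0.181,0.04],"twist":0},{"jaw":0.6,"travel":[0.106,-0.181,0.04],"twist":0},{"jaw":0.6,"travel":[0.106,-0.181,0.04],"twist":0},{"jaw":0.6,"travel":[0.106,-0.181,0.04],"twist":0},{"jaw":0.6,"travel":[0.106,-0.181,0.04],"twist":0},{"jaw":0.6,"travel":[0.106,-0.181,0.04],"twist":0},{"jaw":0.6,"travel":[0.106,-0.181,0.04],"twist":0}]}}

```text
t: 2.12
eef_pos: [615.9, 58.3, 264.0]
tcp_rot: [3.142, 0.002, 0.003]
ft_force: [-0.7, -0.1, -0.5]
opening: 0.612
grip_force: 0.0
```

```bash
python3 - <<'E'
from h import *
f=lambda n,x,y:cv2.resize(C[n]["frame"][y:y+100,x:x+100,::-1],None,fx=4,fy=4,interpolation=cv2.INTER_CUBIC)
cv2.imwrite("pics/c.png",np.hstack([f("scene",265,195),f("top",175,160)]))
print(state()["eef_pos"],state()["joints"].round(2))
for n in C:
    q=P(n)@np.r_[state()["eef_pos"],1];print(n,q[:2]/q[2])
E
```

```text
[615.25885563  55.92718178 265.2544364 ] [-0.02  0.41  1.46 -0.    1.28  1.55]
scene [314.50007756 237.7366274 ]
top [218.87276456 205.53340365]
```

View pics/c.png

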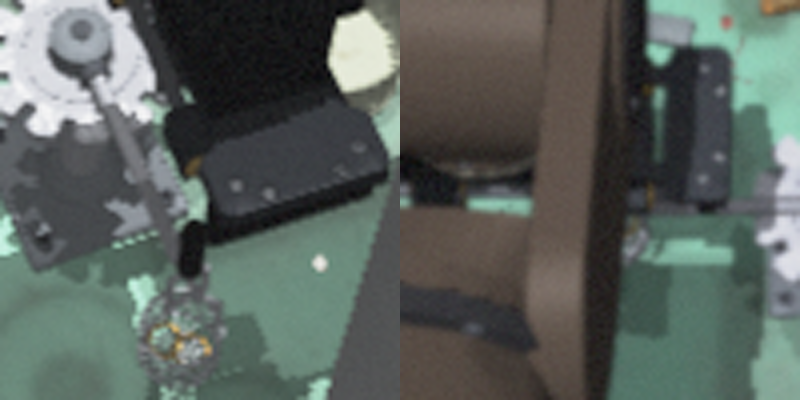

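The finger opening sits just above the handle, with nothing in the way. Descend and close.

>>> {"api": "drive_tool", "payload": {"targets": [{"jaw":0.6,"travel":[0,0,0.03],"twist":0},{"jaw":0.6,"travel":[0,0,0.055],"twist":0},{"jaw":0.6,"travel":[0,0,0.075],"twist":0},{"jaw":0.6,"travel":[0,0,0.083],"twist":0},{"jaw":0.6,"travel":[0,0,0.083],"twist":0},{"jaw":0.35,"travel":[0,0,0.083],"twist":0},{"jaw":0.25,"travel":[0,0,0.083],"twist":0},{"jaw":0.2,"travel":[0,0,0.083],"twist":0}]}}

```text
t: 2.88
eef_pos: [616.1, 56.1, 184.0]
tcp_rot: [3.141, -0.002, -0.0]
ft_force: [0.4, 0.3, 0.0]
opening: 0.44
grip_force: 0.0
```

>>> {"api": "drive_tool", "payload": {"targets": [{"jaw":0.14,"travel":[0,0,0],"twist":0},{"jaw":0.08,"travel":[0,0,0],"twist":0},{"jaw":0,"travel":[0,0,0],"twist":0},{"jaw":0,"travel":[0,0,0],"twist":0},{"jaw":0,"travel":[0,0,0],"twist":0}]}}

```text
t: 3.3
eef_pos: [615.5, 56.5, 182.5]
tcp_rot: [3.141, -0.0, -0.0]
ft_force: [-0.2, 0.2, 0.1]
opening: 0.096
grip_force: 0.0
```

>>> {"api": "drive_tool", "payload": {"targets": [{"jaw":0,"travel":[0,0,0],"twist":0},{"jaw":0,"travel":[0,0,0],"twist":0}]}}

```text
t: 3.47
eef_pos: [615.5, 56.4, 182.4]
tcp_rot: [3.142, 0.0, -0.0]
ft_force: [-0.2, 0.3, 0.0]
opening: 0.01
grip_force: 0.0
```

```bash
python3 - <<'E'
from h import *
f=lambda n,x,y:cv2.resize(C[n]["frame"][y:y+100,x:x+100,::-1],None,fx=4,fy=4,interpolation=cv2.INTER_CUBIC)
cv2.imwrite("pics/d.png",np.hstack([f("scene",265,195),f("top",175,160)]))
print(state()["eef_pos"],state()["opening"],state()["grip_force"])
for n in C:
    q=P(n)@np.r_[state()["eef_pos"],1];print(n,q[:2]/q[2])
E
```

```text
[615.48805039  56.42081294 182.42197912] 0.0035062065435048743 0.0
scene [312.22671041 256.89779698]
top [223.66790367 211.58450452]
```

View pics/d.png

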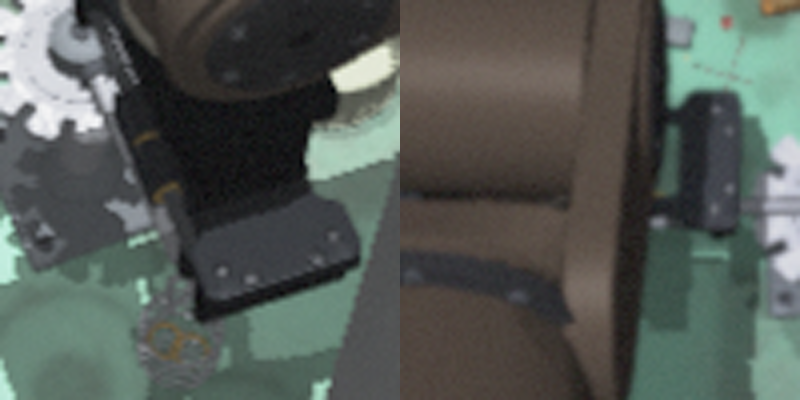

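The fingers shut on nothing: the handle isn't between the pads, yet the basket hasn't moved (cup still at (180,340) in the crop). I check where the gripper really is in the images.

```bash
python3 - <<'E'
from h import *
pr=lambda n,X:((P(n)@np.r_[X,1])[:2]/(P(n)@np.r_[X,1])[2]).round(1)
for z in(260,300,340):print(z,"-y plate top",onz("top",(253.75,201),z),"+y plate scene",onz("scene",(332.5,257.5),z))
x,y,_=state()["eef_pos"]
for z in(260,):
  for dx in(-37,37):
    for dy in(-90,90):print(dx,dy,"scene crop",(pr("scene",(x+dx,y+dy,z))-[265,195])*4,"top crop",(pr("top",(x+dx,y+dy,z))-[175,160])*4+[400,0])
for z in(166,182,216):print(z,(pr("scene",(616,58,z))-[265,195])*4)
f=lambda n,a,b:cv2.resize(C[n]["frame"][b:b+60,a:a+60,::-1],None,fx=10,fy=10,interpolation=cv2.INTER_CUBIC)
cv2.imwrite("pics/e.png",f("scene",285,225))
E
```

```text
260 -y plate top [627.1 -17.6] +y plate scene [597.4 102. ]
300 -y plate top [619.6 -19.9] +y plate scene [607.6 118. ]
340 -y plate top [612.2 -22.3] +y plate scene [617.9 134.1]
-37 -90 scene crop [202.4   0.8] top crop [743.2 254.4]
-37 90 scene crop [346.8 323.2] top crop [404.  249.6]
37 -90 scene crop [60.  42.8] top crop [746. 118.]
37 90 scene crop [191.6 374.4] top crop [411.2 113.2]
166 [187.6 264.4]
182 [189.2 250.8]
216 [192.4 221.6]
```

View pics/e.png

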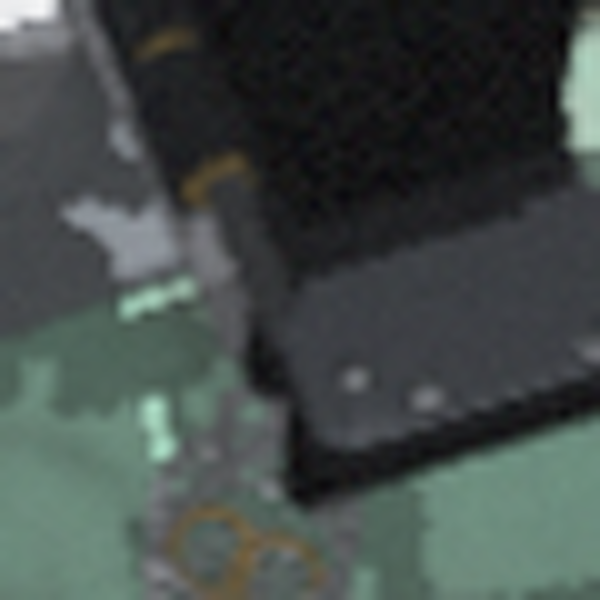

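Key finding: the gripper body's lower corners (355,265) and (200,320) match a 75x180 body exactly in x and y, but with its underside at z≈325. With the fingertips at 182 it should be at 260. So the fingers may be about 65 mm higher than reported. I rise, turn so the fingers straddle the arm (safe to go lower), and check from the side.

>>> {"api": "drive_tool", "payload": {"targets": [{"jaw":0.1,"travel":[0,0,-0.025],"twist":0},{"jaw":0.3,"travel":[0,0,-0.05],"twist":-0.12},{"jaw":0.6,"travel":[0,0,-0.06],"twist":-0.24},{"jaw":0.6,"travel":[0,0,-0.06],"twist":-0.36},{"jaw":0.6,"travel":[0,0,-0.06],"twist":-0.48},{"jaw":0.6,"travel":[0,0,-0.06],"twist":-0.6},{"jaw":0.6,"travel":[0,0,-0.06],"twist":-0.72},{"jaw":0.6,"travel":[0,0,-0.06],"twist":-0.84}]}}

```text
t: 4.33
eef_pos: [615.5, 56.4, 242.5]
tcp_rot: [3.142, 0.0, 0.846]
ft_force: [-0.6, -0.0, 0.5]
opening: 0.506
grip_force: 0.0
```

>>> {"api": "drive_tool", "payload": {"targets": [{"jaw":0.6,"travel":[0,0,0],"twist":-0.12},{"jaw":0.6,"travel":[0,0,0],"twist":-0.24},{"jaw":0.6,"travel":[0,0,0],"twist":-0.36},{"jaw":0.6,"travel":[0,0,0],"twist":-0.48},{"jaw":0.6,"travel":[0,0,0],"twist":-0.6},{"jaw":0.6,"travel":[0,0,0],"twist":-0.73},{"jaw":0.6,"travel":[0,0,0],"twist":-0.73}]}}

```text
t: 4.92
eef_pos: [615.5, 56.4, 242.4]
tcp_rot: [-3.142, 0.0, 1.576]
ft_force: [-0.1, -0.5, -0.5]
opening: 0.603
grip_force: 0.0
```

```bash
python3 - <<'E'
from h import *
s=state();print(s["eef_pos"],s["tcp_rot"],s["opening"])
x,y,z=s["eef_pos"]
pr=lambda X:((P("scene")@np.r_[X,1])[:2]/(P("scene")@np.r_[X,1])[2])
for d in (0,65):
  print(d,"finger tips +-x",[((pr((x+a,y,z+d))-[265,175])*6).round() for a in(-28,28)],"body bottom corners",[((pr((x+a,y+b,z+d+78))-[265,175])*6).round() for a in(-90,90) for b in(-37,37)])
cv2.imwrite("pics/f.png",cv2.resize(C["scene"]["frame"][175:275,265:365,::-1],None,fx=6,fy=6,interpolation=cv2.INTER_CUBIC))
E
```

```text
[615.53981572  56.4280536  242.47072518] [3.14150748e+00 6.07687979e-05 1.56582850e+00] 0.6011812751842441
0 finger tips +-x [array([375., 385.]), array([209., 437.])] body bottom corners [array([540., 106.]), array([641., 309.]), array([-25., 275.]), array([ 55., 492.])]
65 finger tips +-x [array([392., 286.]), array([216., 340.])] body bottom corners [array([569., -17.]), array([679., 194.]), array([-35., 158.]), array([ 50., 387.])]
```

View pics/f.png

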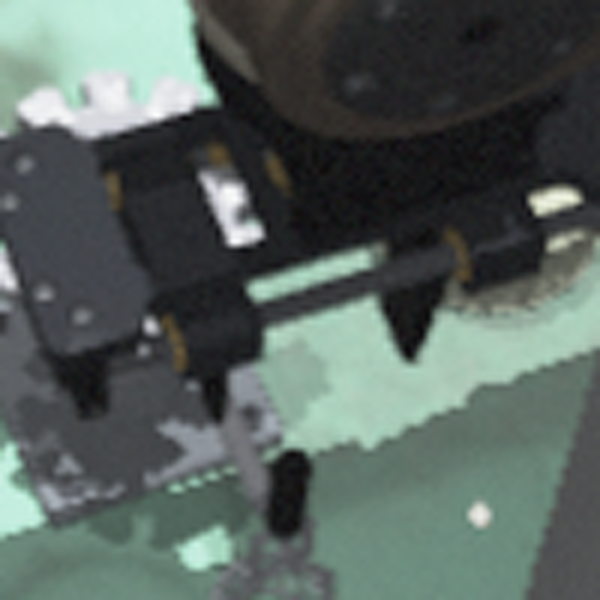

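The fingers show at (410,360) and (217,420), the handle top at (290,455). Allowing for their width, the tips are roughly 30–35 mm higher than reported and a few mm toward −x, which explains the empty grasp. Straddling the arm, I go lower and close.

>>> {"api": "drive_tool", "payload": {"targets": [{"jaw":0.6,"travel":[0,0.004,0.03],"twist":0},{"jaw":0.6,"travel":[0,0.004,0.055],"twist":0},{"jaw":0.6,"travel":[0,0.004,0.07],"twist":0},{"jaw":0.6,"travel":[0,0.004,0.08],"twist":0},{"jaw":0.6,"travel":[0,0.004,0.08],"twist":0},{"jaw":0.4,"travel":[0,0.004,0.08],"twist":0},{"jaw":0.3,"travel":[0,0.004,0.08],"twist":0},{"jaw":0.2,"travel":[0,0.004,0.08],"twist":0}]}}

```text
t: 5.68
eef_pos: [620.1, 56.4, 163.7]
tcp_rot: [3.14, 0.0, 1.569]
ft_force: [-0.2, 0.3, -0.1]
opening: 0.444
grip_force: 0.0
```

>>> {"api": "drive_tool", "payload": {"targets": [{"jaw":0.1,"travel":[0,0,0],"twist":0},{"jaw":0.05,"travel":[0,0,0],"twist":0},{"jaw":0.05,"travel":[0,0,0],"twist":0},{"jaw":0.05,"travel":[0,0,0],"twist":0},{"jaw":0.05,"travel":[0,0,0],"twist":0},{"jaw":0.05,"travel":[0,0,0],"twist":0}]}}

```text
t: 6.18
eef_pos: [619.5, 56.4, 162.5]
tcp_rot: [3.142, 0.0, 1.57]
ft_force: [0.1, 0.4, 0.6]
opening: 0.136
grip_force: 30.0
```

Gripped at 12.9 mm, which is the handle, but probably near its top. Reopen a little, go 14 mm deeper and close again.

>>> {"api": "drive_tool", "payload": {"targets": [{"jaw":0.3,"travel":[0,0,0],"twist":0},{"jaw":0.3,"travel":[0,0,0],"twist":0},{"jaw":0.3,"travel":[0,0,0.007],"twist":0},{"jaw":0.3,"travel":[0,0,0.014],"twist":0},{"jaw":0.1,"travel":[0,0,0.014],"twist":0},{"jaw":0.05,"travel":[0,0,0.014],"twist":0},{"jaw":0.05,"travel":[0,0,0.014],"twist":0},{"jaw":0.05,"travel":[0,0,0.014],"twist":0}]}}

```text
t: 6.85
eef_pos: [619.6, 56.4, 148.5]
tcp_rot: [3.141, 0.0, 1.57]
ft_force: [1.0, -0.3, -0.3]
opening: 0.134
grip_force: 30.0
```

```bash
python3 - <<'E'
from h import *
s=state();print(s["eef_pos"],s["ft_force"],s["opening"],s["grip_force"])
cv2.imwrite("pics/g.png",cv2.resize(C["scene"]["frame"][205:305,255:355,::-1],None,fx=6,fy=6,interpolation=cv2.INTER_CUBIC))
E
```

```text
[619.53504907  56.41238124 148.54045023] [ 0.04828647 -0.465992   -0.13759241] 0.1363625615587052 29.986882990301638
```

View pics/g.png

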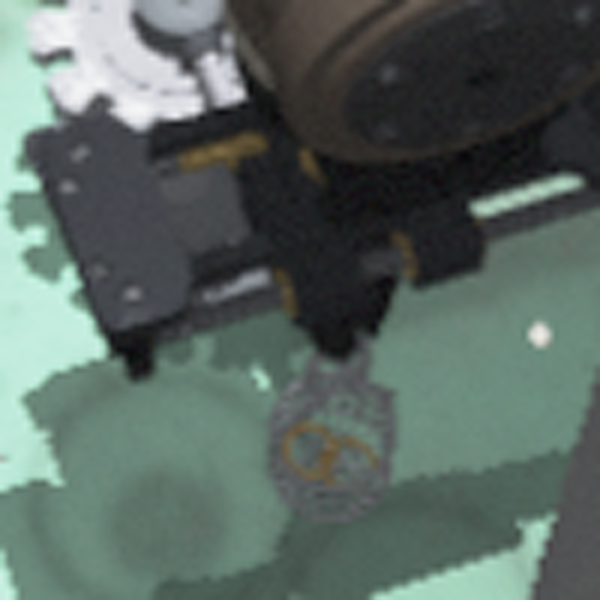

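Fingertips end at (345,355), just above the eye, so the grip is good. Lift 15 mm, then draw out.

>>> {"api": "drive_tool", "payload": {"targets": [{"jaw":0.05,"travel":[0,0,-0.005],"twist":0},{"jaw":0.05,"travel":[0,0,-0.01],"twist":0},{"jaw":0.05,"travel":[0,0,-0.015],"twist":0},{"jaw":0.05,"travel":[0,0,-0.015],"twist":0},{"jaw":0.05,"travel":[0.005,0,-0.015],"twist":0},{"jaw":0.05,"travel":[0.01,0,-0.015],"twist":0}]}}

```text
t: 7.45
eef_pos: [619.5, 66.6, 163.5]
tcp_rot: [3.142, 0.0, 1.569]
ft_force: [-0.6, -0.1, -1.3]
opening: 0.134
grip_force: 30.0
```

>>> {"api": "drive_tool", "payload": {"targets": [{"jaw":0.05,"travel":[0.008,0,0],"twist":0},{"jaw":0.05,"travel":[0.016,-0.001,0],"twist":0},{"jaw":0.05,"travel":[0.024,-0.001,0],"twist":0},{"jaw":0.05,"travel":[0.032,-0.001,0],"twist":0},{"jaw":0.05,"travel":[0.04,-0.002,0],"twist":0},{"jaw":0.05,"travel":[0.05,-0.002,0],"twist":0},{"jaw":0.05,"travel":[0.05,-0.002,-0.03],"twist":0},{"jaw":0.05,"travel":[0.05,-0.002,-0.03],"twist":0}]}}

```text
t: 8.12
eef_pos: [619.0, 117.8, 197.5]
tcp_rot: [3.136, -0.0, 1.571]
ft_force: [0.7, -0.7, 1.0]
opening: 0.135
grip_force: 30.0
```

>>> {"api": "drive_tool", "payload": {"targets": [{"jaw":0.05,"travel":[0,-0.02,0],"twist":0},{"jaw":0.05,"travel":[0,-0.045,0],"twist":0},{"jaw":0.05,"travel":[0,-0.07,0],"twist":0},{"jaw":0.05,"travel":[0,-0.095,0],"twist":0},{"jaw":0.05,"travel":[-0.01,-0.12,0],"twist":0},{"jaw":0.05,"travel":[-0.03,-0.145,0],"twist":0},{"jaw":0.05,"travel":[-0.055,-0.16,0],"twist":0},{"jaw":0.05,"travel":[-0.08,-0.163,0],"twist":0}]}}

```text
t: 8.78
eef_pos: [452.1, 36.7, 193.7]
tcp_rot: [-3.141, 0.0, 1.571]
ft_force: [0.8, -0.4, -0.2]
opening: 0.136
grip_force: 30.0
```

>>> {"api": "drive_tool", "payload": {"targets": [{"jaw":0.05,"travel":[-0.025,0,0],"twist":0},{"jaw":0.05,"travel":[-0.05,0,0],"twist":0},{"jaw":0.05,"travel":[-0.075,0,0],"twist":0},{"jaw":0.05,"travel":[-0.1,0,0],"twist":0},{"jaw":0.05,"travel":[-0.125,0,0],"twist":0},{"jaw":0.05,"travel":[-0.145,0,0],"twist":0},{"jaw":0.05,"travel":[-0.154,0,0],"twist":0},{"jaw":0.05,"travel":[-0.154,0,0],"twist":0}]}}

```text
t: 9.45
eef_pos: [454.5, -118.5, 193.4]
tcp_rot: [3.141, 0.0, 1.568]
ft_force: [-0.8, 0.5, -0.2]
opening: 0.136
grip_force: 30.0
```

```bash
python3 - <<'E'
from h import *
s=state();print(s["eef_pos"],s["ft_force"],s["opening"],s["grip_force"],s["tcp_rot"],s["joints"])
x,y,z=s["eef_pos"]
for n in C: cv2.imwrite(f"pics/{n}_h.png",C[n]["frame"][:,:,::-1])
f=lambda n,a,b:cv2.resize(C[n]["frame"][b:b+100,a:a+100,::-1],None,fx=4,fy=4,interpolation=cv2.INTER_CUBIC)
cv2.imwrite("pics/h.png",np.hstack([f("scene",290,175),f("top",245,210)]))
E
```

```text
[ 454.27267749 -116.81641735  193.39477573] [ 0.10019997 -0.00414385 -0.31581048] 0.13487609221090593 30.00752646264118 [-3.14148428e+00 -2.08173532e-04  1.56922703e+00] [-3.92760058e-01  2.50975538e-01  1.90534844e+00  1.81310662e-04
  9.85448240e-01 -3.91290959e-01]
```

View pics/h.png

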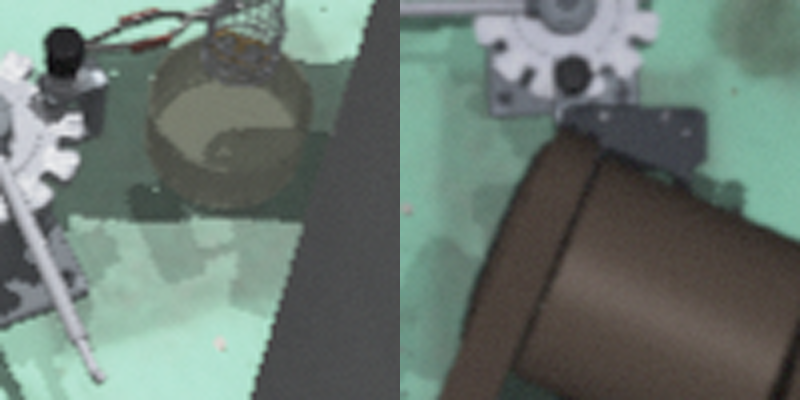

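The basket hangs upright over the tin: cup bottom near (240,62) in the left crop, tin rim centred near (231,125), arm still latched. A numeric check of that pixel follows.

```bash
python3 - <<'E'
from h import *
im=cv2.imread("pics/scene_h.png")
pr=lambda X:(((P("scene")@np.r_[X,1])[:2]/(P("scene")@np.r_[X,1])[2]-[290,175])*4).round()
for z in(85,105,125):print(z,pr((450.5,-115.5,z)))
print([pr((450.5+a,-115.5+b,105)) for a,b in((23,0),(-23,0),(0,23),(0,-23))],pr((450.5,-115.5,49)))
print("from px(240,62) z105/115:",onz("scene",(290+242/4,175+60/4),105),onz("scene",(290+242/4,175+60/4),95))
E
```

```text
85 [236.  70.]
105 [239.  51.]
125 [244.  33.]
[array([204.,  62.]), array([275.,  41.]), array([255.,  82.]), array([224.,  21.])] [229. 101.]
from px(240,62) z105/115: [ 451.5 -109.4] [ 447.8 -115. ]
```

Predicted and observed cup outlines agree. Lower it.

>>> {"api": "drive_tool", "payload": {"targets": [{"jaw":0.05,"travel":[0,0,0.02],"twist":0},{"jaw":0.05,"travel":[0,0,0.04],"twist":0},{"jaw":0.05,"travel":[0,0,0.06],"twist":0},{"jaw":0.05,"travel":[0,0,0.075],"twist":0},{"jaw":0.05,"travel":[0,0,0.088],"twist":0},{"jaw":0.05,"travel":[0,0,0.096],"twist":0},{"jaw":0.05,"travel":[0,0,0.1],"twist":0},{"jaw":0.05,"travel":[0,0,0.1],"twist":0}]}}

```text
t: 10.32
eef_pos: [454.2, -116.8, 93.1]
tcp_rot: [-3.141, -0.0, 1.57]
ft_force: [-0.4, 0.3, -0.9]
opening: 0.138
grip_force: 30.0
```

>>> {"api": "drive_tool", "payload": {"targets": [{"jaw":0.05,"travel":[0,0,0.001],"twist":0},{"jaw":0.05,"travel":[0,0,0.002],"twist":0},{"jaw":0.05,"travel":[0,0,0.002],"twist":0}]}}

```text
t: 10.57
eef_pos: [454.6, -117.5, 91.9]
tcp_rot: [3.141, 0.0, 1.57]
ft_force: [0.6, -1.0, -0.6]
opening: 0.136
grip_force: 30.0
```

>>> {"api": "drive_tool", "payload": {"targets": [{"jaw":0.05,"travel":[0,0,0.001],"twist":0},{"jaw":0.05,"travel":[0,0,0.002],"twist":0},{"jaw":0.05,"travel":[0,0,0.002],"twist":0}]}}

```text
t: 10.82
eef_pos: [455.3, -118.0, 91.1]
tcp_rot: [3.139, 0.001, 1.57]
ft_force: [-3.6, 0.6, 18.2]
opening: 0.141
grip_force: 30.1
```

Contact with the floor (18 N). Ease off slightly and open.

>>> {"api": "drive_tool", "payload": {"targets": [{"jaw":0.05,"travel":[0,0,-0.0015],"twist":0},{"jaw":0.05,"travel":[0,0,-0.0015],"twist":0},{"jaw":0.2,"travel":[0,0,-0.0015],"twist":0},{"jaw":0.3,"travel":[0,0,-0.0015],"twist":0},{"jaw":0.5,"travel":[0,0,-0.0015],"twist":0},{"jaw":0.6,"travel":[0,0,-0.0015],"twist":0},{"jaw":0.6,"travel":[0,0,-0.0015],"twist":0},{"jaw":0.6,"travel":[0,0,-0.0015],"twist":0}]}}

```text
t: 11.48
eef_pos: [454.3, -117.4, 90.9]
tcp_rot: [-3.142, 0.0, 1.57]
ft_force: [0.5, -0.9, -0.1]
opening: 0.49
grip_force: 0.0
```

>>> {"api": "drive_tool", "payload": {"targets": [{"jaw":0.6,"travel":[0,0,-0.02],"twist":0},{"jaw":0.6,"travel":[0,0,-0.05],"twist":0},{"jaw":0.6,"travel":[0,0,-0.085],"twist":0},{"jaw":0.6,"travel":[0,0,-0.12],"twist":0},{"jaw":0.6,"travel":[0,0,-0.13],"twist":0},{"jaw":0.6,"travel":[0,0,-0.13],"twist":0}]}}

```text
t: 11.98
eef_pos: [455.4, -117.8, 223.6]
tcp_rot: [3.137, 0.002, 1.57]
ft_force: [0.1, 0.9, 0.2]
opening: 0.599
grip_force: 0.0
```

Released. Now above the knob.

>>> {"api": "drive_tool", "payload": {"targets": [{"jaw":0.6,"travel":[0.005,0.03,0],"twist":0},{"jaw":0.6,"travel":[0.012,0.06,0],"twist":0},{"jaw":0.6,"travel":[0.018,0.09,0],"twist":0},{"jaw":0.6,"travel":[0.023,0.115,0],"twist":0},{"jaw":0.6,"travel":[0.023,0.124,0],"twist":0},{"jaw":0.6,"travel":[0.023,0.124,0],"twist":0}]}}

```text
t: 12.48
eef_pos: [579.1, -94.3, 218.8]
tcp_rot: [-3.139, -0.001, 1.571]
ft_force: [-0.1, -0.2, -1.0]
opening: 0.6
grip_force: 0.0
```

```bash
python3 - <<'E'
from h import *
s=state();print(s["eef_pos"],s["opening"])
pr=lambda X:((P("scene")@np.r_[X,1])[:2]/(P("scene")@np.r_[X,1])[2])
g=cv2.cvtColor(C["scene"]["frame"],cv2.COLOR_RGB2GRAY)
for z in(109,130,159):print(z,pr((450.5,-115.5,z)).round(1))
x,y=pr((450.5,-115.5,135)).astype(int)
print(x-12,y-14);print(g[y-14:y+15,x-12:x+13])
k=pr((575,-92.5,214)).astype(int);print("knob",k);print(g[k[1]-8:k[1]+9,k[0]-10:k[0]+11])
E
```

```text
[577.23605958 -94.55401647 219.7104596 ] 0.5977351719375427
109 [350.1 186.9]
130 [351.1 182. ]
159 [352.7 174.9]
339 166
[[ 39  24  25  25  28  27  25  26  50  61  67  91 116 133 135 149 162 178
  206 216 217 217 218 219 218]
 [ 64  74  74  74  91 111 125 131 141 148 153 176 209 218 216 217 218 216
  217 216 217 217 218 219 218]
 [153 163 160 161 177 199 214 216 215 217 217 216 216 217 218 218 218 216
  217 217 217 217 217 218 216]
 [216 217 217 218 218 218 217 216 216 215 217 217 216 216 216 217 217 215
  217 217 215 216 217 215 216]
 [217 217 218 216 219 218 219 218 218 218 218 217 218 217 217 215 216 216
  216 216 216 217 217 215 216]
 [217 219 218 219 218 218 218 218 217 217 216 217 216 217 217 217 215 212
  204 205 206 206 209 215 217]
 [217 217 219 217 218 218 217 217 217 216 217 216 214 218 214 205 202 179
  143 142 150 142 160 203 216]
 [216 217 217 218 218 218 216 217 216 218 210 204 198 203 180 157 136 108
  125 117 102 125 140 193 217]
 [215 216 216 216 217 216 212 206 198 189 170 134  96  70  69 116 125 114
  117 140 164 200 217 217 216]
 [216 215 213 211 203 190 173 129
[... 2896 characters left out ...]
5 215 215 169  65  24  17  24  28  21  26  26  21  19 118 122
  105 128 162]
 [214 214 214 214 214 178  86  29  22  18  24  24  22  19  22  23 116 126
  145 180 171]
 [214 214 214 215 215 182  99  23  23  26  19  26  26  26  26  34  82  97
  103 102  94]
 [194 202 207 213 214 197 124  20  18  18  21  22  22  17  20  55 107 111
  120 130 133]
 [120 133 166 202 216 191 115  24  21  27  21  25  25  18  24  68 103 105
  107 166 197]
 [121 130 133 183 212 184  99  16  25  26  19  20  20  19  21  41  63  66
   67 145 192]
 [128 124 115 161 204 201 133  16  22  25  20  27  18  23  25  48  60  65
   69  98 163]
 [135 121  99 151 193 200 146  32  18  19  12  22  20  18  39  57  67  67
   64  64 140]]
```

The basket handle runs from (352,174) to (351,188), exactly as predicted for standing upright on the tin floor. The knob is unmoved at (305,184). Descend on the knob.

>>> {"api": "drive_tool", "payload": {"targets": [{"jaw":0.6,"travel":[0,0,0.02],"twist":0},{"jaw":0.6,"travel":[0,0,0.04],"twist":0},{"jaw":0.6,"travel":[0,0,0.052],"twist":0},{"jaw":0.6,"travel":[0,0,0.058],"twist":0},{"jaw":0.6,"travel":[0,0,0.064],"twist":0},{"jaw":0.6,"travel":[0,0,0.068],"twist":0},{"jaw":0.6,"travel":[0,0,0.068],"twist":0}]}}

```text
t: 13.17
eef_pos: [578.0, -94.7, 152.8]
tcp_rot: [-3.141, 0.0, 1.57]
ft_force: [-0.3, 0.1, -0.3]
opening: 0.601
grip_force: 0.0
```

>>> {"api": "drive_tool", "payload": {"targets": [{"jaw":0.4,"travel":[0,0,0],"twist":0},{"jaw":0.3,"travel":[0,0,0],"twist":0},{"jaw":0.2,"travel":[0,0,0],"twist":0},{"jaw":0.1,"travel":[0,0,0],"twist":0},{"jaw":0.1,"travel":[0,0,0],"twist":0},{"jaw":0.1,"travel":[0,0,0],"twist":0},{"jaw":0.1,"travel":[0,0,0],"twist":0}]}}

```text
t: 13.75
eef_pos: [575.7, -94.4, 153.0]
tcp_rot: [-3.136, -0.0, 1.57]
ft_force: [-14.7, -1.2, 8.4]
opening: 0.222
grip_force: 30.0
```

Knob gripped (21 mm). A side force of −15 N shows the knob is about 3 mm further toward −x, so relieve it.

>>> {"api": "drive_tool", "payload": {"targets": [{"jaw":0.1,"travel":[0,-0.002,0],"twist":0},{"jaw":0.1,"travel":[0,-0.003,0],"twist":0},{"jaw":0.1,"travel":[0,-0.003,0],"twist":0}]}}

```text
t: 14.0
eef_pos: [575.7, -94.5, 153.1]
tcp_rot: [3.141, 0.0, 1.57]
ft_force: [2.0, -0.3, -0.0]
opening: 0.219
grip_force: 30.0
```

>>> {"api": "drive_tool", "payload": {"targets": [{"jaw":0.05,"travel":[0,0,-0.004],"twist":0},{"jaw":0.05,"travel":[0,0,-0.008],"twist":0},{"jaw":0.05,"travel":[0,0,-0.0125],"twist":0},{"jaw":0.05,"travel":[0,0,-0.0135],"twist":0},{"jaw":0.05,"travel":[0,0,-0.0135],"twist":0}]}}

```text
t: 14.42
eef_pos: [575.6, -94.5, 166.4]
tcp_rot: [3.141, -0.0, 1.57]
ft_force: [6.2, -0.1, -11.5]
opening: 0.222
grip_force: 30.0
```

13.3 mm up with 11.5 N of spring pull. Hold while the arm swings.

>>> {"api": "drive_tool", "payload": {"targets": [{"jaw":0.05,"travel":[0,0,0],"twist":0},{"jaw":0.05,"travel":[0,0,0],"twist":0},{"jaw":0.05,"travel":[0,0,0],"twist":0},{"jaw":0.05,"travel":[0,0,0],"twist":0},{"jaw":0.05,"travel":[0,0,0],"twist":0},{"jaw":0.05,"travel":[0,0,0],"twist":0},{"jaw":0.05,"travel":[0,0,0],"twist":0},{"jaw":0.05,"travel":[0,0,0],"twist":0}]}}

```text
t: 15.08
eef_pos: [575.5, -94.5, 166.0]
tcp_rot: [-3.142, -0.0, 1.57]
ft_force: [5.2, 0.3, -10.8]
opening: 0.223
grip_force: 30.0
```

>>> {"api": "drive_tool", "payload": {"targets": [{"jaw":0.05,"travel":[0,0,0],"twist":0},{"jaw":0.05,"travel":[0,0,0],"twist":0},{"jaw":0.05,"travel":[0,0,0],"twist":0},{"jaw":0.05,"travel":[0,0,0],"twist":0},{"jaw":0.05,"travel":[0,0,0],"twist":0},{"jaw":0.05,"travel":[0,0,0],"twist":0},{"jaw":0.05,"travel":[0,0,0],"twist":0},{"jaw":0.05,"travel":[0,0,0],"twist":0}]}}

```text
t: 15.75
eef_pos: [575.5, -94.5, 166.0]
tcp_rot: [-3.142, -0.0, 1.57]
ft_force: [5.9, 0.7, -10.2]
opening: 0.22
grip_force: 30.0
```

>>> {"api": "drive_tool", "payload": {"targets": [{"jaw":0.05,"travel":[0,0,0],"twist":0},{"jaw":0.05,"travel":[0,0,0],"twist":0},{"jaw":0.05,"travel":[0,0,0],"twist":0},{"jaw":0.05,"travel":[0,0,0],"twist":0},{"jaw":0.05,"travel":[0,0,0],"twist":0},{"jaw":0.05,"travel":[0,0,0],"twist":0},{"jaw":0.05,"travel":[0,0,0],"twist":0},{"jaw":0.05,"travel":[0,0,0],"twist":0}]}}

```text
t: 16.42
eef_pos: [575.5, -94.5, 166.1]
tcp_rot: [-3.142, -0.0, 1.57]
ft_force: [6.6, 0.4, -11.2]
opening: 0.218
grip_force: 30.0
```

>>> {"api": "drive_tool", "payload": {"targets": [{"jaw":0.05,"travel":[0,0,0],"twist":0},{"jaw":0.05,"travel":[0,0,0],"twist":0},{"jaw":0.05,"travel":[0,0,0],"twist":0},{"jaw":0.05,"travel":[0,0,0],"twist":0},{"jaw":0.05,"travel":[0,0,0],"twist":0},{"jaw":0.05,"travel":[0,0,0],"twist":0},{"jaw":0.05,"travel":[0,0,0],"twist":0},{"jaw":0.05,"travel":[0,0,0],"twist":0}]}}

```text
t: 17.08
eef_pos: [575.5, -94.5, 166.0]
tcp_rot: [3.142, -0.0, 1.57]
ft_force: [6.0, 1.0, -10.3]
opening: 0.218
grip_force: 30.0
```

>>> {"api": "drive_tool", "payload": {"targets": [{"jaw":0.05,"travel":[0,0,0],"twist":0},{"jaw":0.05,"travel":[0,0,0],"twist":0},{"jaw":0.05,"travel":[0,0,0],"twist":0},{"jaw":0.05,"travel":[0,0,0],"twist":0},{"jaw":0.05,"travel":[0,0,0],"twist":0},{"jaw":0.05,"travel":[0,0,0],"twist":0},{"jaw":0.05,"travel":[0,0,0],"twist":0},{"jaw":0.05,"travel":[0,0,0],"twist":0}]}}

```text
t: 17.75
eef_pos: [575.5, -94.5, 166.1]
tcp_rot: [3.142, -0.0, 1.57]
ft_force: [6.2, 1.0, -9.4]
opening: 0.219
grip_force: 30.0
```

>>> {"api": "drive_tool", "payload": {"targets": [{"jaw":0.05,"travel":[0,0,0],"twist":0},{"jaw":0.05,"travel":[0,0,0],"twist":0},{"jaw":0.05,"travel":[0,0,0],"twist":0},{"jaw":0.05,"travel":[0,0,0],"twist":0},{"jaw":0.05,"travel":[0,0,0],"twist":0},{"jaw":0.05,"travel":[0,0,0],"twist":0},{"jaw":0.05,"travel":[0,0,0],"twist":0},{"jaw":0.05,"travel":[0,0,0],"twist":0}]}}

```text
t: 18.42
eef_pos: [575.5, -94.5, 166.0]
tcp_rot: [-3.142, -0.0, 1.57]
ft_force: [6.6, 1.1, -10.1]
opening: 0.22
grip_force: 30.0
```

```bash
python3 - <<'E'
from h import *
s=state();print(s["t"],s["eef_pos"],s["opening"],s["grip_force"],s["ft_force"])
cv2.imwrite("pics/scene_z.png",C["scene"]["frame"][:,:,::-1]);cv2.imwrite("pics/top_z.png",C["top"]["frame"][:,:,::-1])
c=np.array([623.3,-90.1]);yaw=.04
pr=lambda n,X:((P(n)@np.r_[X,1])[:2]/(P(n)@np.r_[X,1])[2]).round().astype(int)
for q in np.arange(0,1.58,.13):
    a=np.pi/2+yaw-q
    row=[]
    for n in C:
        g=cv2.cvtColor(C[n]["frame"],cv2.COLOR_RGB2HSV)
        row.append([int(np.median(g[v-1:v+2,u-1:u+2,1])) for u,v in[pr(n,(*(c+r*np.array([np.cos(a),np.sin(a)])),166)) for r in(95,115,135)]])
    print(round(q,2),row)
E
```

```text
18.5167 [575.52774125 -94.48948815 166.03424373] 0.21732944829847284 29.998237738909665 [  6.08956552   1.00994719 -10.86945598]
0.0 [[22, 22, 47], [67, 71, 69]]
0.13 [[15, 21, 54], [73, 56, 68]]
0.26 [[21, 19, 60], [71, 63, 71]]
0.39 [[17, 20, 60], [72, 69, 70]]
0.52 [[18, 20, 21], [71, 74, 71]]
0.65 [[20, 21, 50], [70, 74, 73]]
0.78 [[21, 58, 53], [56, 70, 67]]
0.91 [[51, 58, 51], [51, 75, 75]]
1.04 [[60, 49, 52], [55, 64, 56]]
1.17 [[60, 49, 48], [57, 63, 54]]
1.3 [[51, 50, 50], [58, 58, 49]]
1.43 [[49, 48, 51], [60, 58, 50]]
1.56 [[26, 39, 43], [21, 20, 22]]
```

In the top view the arm shows at about 1.56 rad. One finer check after a little more holding.

>>> {"api": "drive_tool", "payload": {"targets": [{"jaw":0.05,"travel":[0,0,0],"twist":0},{"jaw":0.05,"travel":[0,0,0],"twist":0},{"jaw":0.05,"travel":[0,0,0],"twist":0},{"jaw":0.05,"travel":[0,0,0],"twist":0},{"jaw":0.05,"travel":[0,0,0],"twist":0},{"jaw":0.05,"travel":[0,0,0],"twist":0},{"jaw":0.05,"travel":[0,0,0],"twist":0},{"jaw":0.05,"travel":[0,0,0],"twist":0}]}}

```text
t: 19.18
eef_pos: [575.5, -94.5, 166.1]
tcp_rot: [3.142, -0.0, 1.57]
ft_force: [5.6, 1.1, -9.8]
opening: 0.218
grip_force: 30.0
```

```bash
python3 - <<'E'
from h import *
s=state();print(s["t"],s["eef_pos"],s["grip_force"],s["ft_force"])
c=np.array([623.3,-90.1]);yaw=.04
pr=lambda n,X:((P(n)@np.r_[X,1])[:2]/(P(n)@np.r_[X,1])[2]).round().astype(int)
g=cv2.cvtColor(C["top"]["frame"],cv2.COLOR_RGB2HSV)[...,1]
o=cv2.cvtColor(cv2.imread("pics/top_z.png"),cv2.COLOR_BGR2HSV)[...,1]
for q in np.arange(1.4,1.7,.03):
    a=np.pi/2+yaw-q
    p=[pr("top",(*(c+r*np.array([np.cos(a),np.sin(a)])),166)) for r in(95,115,135)]
    print(round(q,2),[(int(o[v,u]),int(g[v,u])) for u,v in p])
b=cv2.cvtColor(C["scene"]["frame"],cv2.COLOR_RGB2GRAY);print(b[172:192:2,346:358])
E
```

```text
19.2833 [575.51438949 -94.47371109 166.02750425] 29.998252229124773 [  5.19352938   0.73774425 -10.82355515]
1.4 [(61, 63), (59, 55), (50, 44)]
1.43 [(59, 62), (62, 60), (43, 38)]
1.46 [(60, 59), (59, 58), (45, 40)]
1.49 [(53, 56), (54, 55), (45, 42)]
1.52 [(25, 25), (21, 19), (31, 29)]
1.55 [(22, 17), (17, 20), (22, 20)]
1.58 [(23, 23), (33, 30), (19, 22)]
1.61 [(47, 45), (50, 54), (37, 41)]
1.64 [(61, 62), (56, 57), (43, 45)]
1.67 [(61, 60), (60, 60), (49, 49)]
1.7 [(67, 65), (61, 61), (132, 133)]
[[218 218 218 217 216 216 219 214 207 204 179 144]
 [207 200 190 174 132  95  69  68 117 126 117 116]
 [126  99 119 152 116  33  29  24  26 154 204 211]
 [107 134 152 117  43  31  32  33  24 124 187 202]
 [211 210 204 143  24  21  23  24  46 146 184 184]
 [197 192 166  96  26  24  26  24 119 170 183 182]
 [ 88 100  79  29  21  21  17  43 129 174 184 183]
 [ 92  81  47  22  29  28  23  47  74  96 134 165]
 [ 96  92  73  29  12  24  26  71  86  85  85  86]
 [103 104  96  87  79  87  87  81  82  83  86  85]]
```

The arm is parked and still at about 1.56 rad, the knob is held up and the basket is upright.

```bash
python3 -c "from cell import job_done;print(job_done())"
```

```text
the job is handed in; nothing more can be done
None
```

I handed the job in at about 19 s: the basket stands upright in the tin, the knob is held about 13 mm up at 30 N grip, and the empty arm rests at its park stop (about 1.56 rad). No verdict came back, and I did not re-check that the bystanders were unmoved.

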